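Build the litter sieve stack

ROBOT

A 6-joint arm with a two-finger parallel gripper is mounted at the origin on the work surface. World frame = base frame: x ahead of the robot, y to its left, z up, the work surface at z = 0. Lengths are in m, angles in rad, forces in N, time in s.
With the tool pointing down it reaches from about 0.325 to 0.775 m from the base axis. Payload 9.3 kg.
Tool frame: the origin (TCP) lies at the very end of the fingers, on their centre line; the grasp point (between the pads) lies 19 mm behind it; z points along the fingers, y is the line along which they close (so a half turn about z gives the same grasp; the last joint's range is limited). The gripper opens to 85 mm and grips with 20 to 120 N. Pads are 22 mm wide; open, the fingers measure 114 mm over their backs; the gripper's body (76 mm by 85 mm) begins 54 mm behind the grasp point. The pads swing forward as they close: fully open they stand 13 mm farther back than shut.
Start: joints at [1.013, 0.259, 0.021, 1.334, 0, 1.418], TCP at [0.217, 0.506, 0.231] pointing down, gripper open.
Joint ranges: [-3.04, 3.04], [-0.91, 1.82], [-1.04, 1.36], [-1.92, 1.95], [-1.52, 1.45], [-3.14, 3.14]. Speed limits (rad/s): [2.22, 2.22, 2.79, 3.14, 3.14, 3.14].

INTERFACE

Orientations are given as a unit quaternion [x, y, z, w].
In Python, from plant import observe, eyes, job_done gives the robot as it stands.
- The arm moves only by the shell command python3 -m creep 'ROWS'. ROWS is JSON, a list of rows, each a list of 7 numbers: the closure in counts, from 0 (fully open) to 255 (shut), then the shift along the world's x, y, z in mm, then the turn, a rotation vector about the world's x, y, z in rad. A call has 1 to 8 rows; each row is the pose to reach, as a shift and turn from the pose commanded when the call began; what a row does not reach only later rows make up. A row lasts 1/8 s, in which the tool goes at most 62.5 mm and 10.7 degrees, less where a joint would pass 70% of its speed; a pose out of reach is approached as far as the arm can. A call with a gripper value outside its range is refused whole. The fingers move at their own pace and stop on an object; the grip force is fixed at half the most. Time passes only in rows, so rows that repeat a pose let the fingers close. It gives the time, the measured TCP pose, the force, the opening and the grip force at its end, in the units of the state.
- observe(): the state, without advancing time (a new reading comes with each control period).
- eyes.camera(name): name is "scene" or "top" or "wrist"; returns a dict with "image" (420x560x3 uint8, red, green, blue), "range_z" (420x560 float32, m along the optical axis (not along the pixel's ray), 0 where there is no reading), "fx", "fy", "cx", "cy" (pixels), "R" (3x3) and "t" (3): a world point X has camera coordinates R X + t. Camera axes: x right, y down, z forward; pixel columns grow to the right and rows downward; lengths in m; the calibration is good to about 2 mm. A picture is of the moment at which its call begins.
- job_done(): hands the job in; it is judged then, once.
The state is a dict: "clock": time; "qpos": joint angles; "dq": joint speeds; "joint_torque": joint torques, N m; "tool_pos": TCP position; "tcp_rot": TCP orientation; "ft_force": force on the tool from outside, world axes, zero at the start; "moment": the same for the moment, N m; "finger_gap": opening from 0.0 (shut) to 1.0 (fully open); "finger_force": force on a finger pad.
Only numpy, scipy, OpenCV 4.12 (cv2) and the standard library are available. Lean on these libraries where they do the work, as an engineer would, in place of code of your own. Each camera call takes 0.05 s, during which the arm holds its last target. There are 200 camera calls.

TASK

Build the sieve stack on the receiver pan for sifting leaf litter, one piece at a time from the bottom: the blue fine sieve on the pan, then the yellow medium sieve, then the green coarse sieve, and last the lid with the black knob. Set each piece down rather than dropping it, foot fully home in the ring below and upright. Leave everything else on the desk where it is.

Things in the scene. Friction and masses are not known exactly. Their poses are not given: they have to be found in the camera images.
- receiver_rim (a point): the receiver pan, fixed to the desk, the bottom of the stack: a plain steel open cup, 58 mm outer and 52 mm inner diameter, standing on a wider black rubber foot (84 mm across, 12 mm high). This point is the centre of its open mouth, level with its rim, 40 mm above the desk; z up. It does not move.
- fine_mid (a point): the fine sieve: open-topped ring 58 mm outside, 52 mm inside diameter, 42 mm high; below it a solid cone foot 8 mm high (40 mm across at the tip, 49.6 mm at the ring) that drops into the ring below until the rims meet. 0.12 kg. Stands on its foot. Point: on the axis, half-way up the ring, 29 mm above the foot's tip, 21 mm from the ring's lower edge and upper rim; z axis up. Blue ring, closely woven mesh.
- medium_mid (a point): the medium sieve: open-topped ring 58 mm outside, 52 mm inside diameter, 42 mm high; below it a solid cone foot 8 mm high (40 mm across at the tip, 49.6 mm at the ring) that drops into the ring below until the rims meet. 0.12 kg. Stands on its foot. Point: on the axis, half-way up the ring, 29 mm above the foot's tip, 21 mm from the ring's lower edge and upper rim; z axis up. Yellow ring, mesh of middling openings.
- coarse_mid (a point): the coarse sieve: open-topped ring 58 mm outside, 52 mm inside diameter, 42 mm high; below it a solid cone foot 8 mm high (40 mm across at the tip, 49.6 mm at the ring) that drops into the ring below until the rims meet. 0.12 kg. Stands on its foot. Point: on the axis, half-way up the ring, 29 mm above the foot's tip, 21 mm from the ring's lower edge and upper rim; z axis up. Green ring, mesh with a few large openings.
- lid_knob (a point): the lid: steel disc 58 mm wide, 8 mm thick; cone foot below as on the sieves (8 mm high, 40 to 49.6 mm across); on top a black upright cylindrical knob, 22 mm wide, 36 mm high. 0.11 kg. Stands on its foot. Point: on the knob's axis, 24 mm above the disc's upper face, 12 mm below the knob's top, 40 mm above the foot's tip, 32 mm above the disc's lower face, which rests on the rim below; z up.
- mortar: grey stone mortar, empty, 86 mm wide at the rim, 58 mm high; a bystander, loose; origin at the centre of its underside, z up.
- canister: chrome collecting canister, upright closed cylinder, 57 mm diameter, 96 mm high; a bystander, loose; origin at the centre of its underside, z up.
- unit_box: closed flat frosted acrylic unit box, 83 x 58 mm, 30 mm high; a bystander, loose; origin at the centre of its underside, z up.
- tin: open round red enamel bench tin, 92 mm diameter, 55 mm high; a bystander, loose; origin at the centre of its underside, z up.
- pin_block: dark hardwood block with three small drilled holes in a row, 75 x 120 mm, 32 mm high; a bystander, loose; origin at the centre of its underside, z up.
Mind the look-alikes: they are no part of the job. Leave any red look-alike of the part that bears lid_knob alone. What is shaped like the part that bears coarse_mid but red is not meant.

How it is judged:
On the way, in this order (a step that is already met when the one before it is completed fails the run):
1. the blue fine sieve is seated on the receiver pan, those below still in place (horizontal distance between fine_mid and receiver_rim below 0.004 m and z of fine_mid in the frame of receiver_rim between 0.018 and 0.024 m and angle between fine_mid's own z axis and vertical below 0.06 rad), for 0.2 s.
2. the yellow medium sieve is seated on the blue sieve, those below still in place (all of step 1 and horizontal distance between medium_mid and fine_mid below 0.004 m and z of medium_mid in the frame of fine_mid between 0.039 and 0.045 m and angle between medium_mid's own z axis and vertical below 0.06 rad), for 0.2 s.
3. the green coarse sieve is seated on the yellow sieve, those below still in place (all of step 2 and horizontal distance between coarse_mid and medium_mid below 0.004 m and z of coarse_mid in the frame of medium_mid between 0.039 and 0.045 m and angle between coarse_mid's own z axis and vertical below 0.06 rad), for 0.2 s.
At the end, for the whole second after the job is handed in: From the bottom up: pan, blue, yellow, green, lid; each within 4 mm of the axis of the piece below, within 3 mm of its fully seated height, within 0.06 rad of upright, at rest and released (all of step 3 and horizontal distance between lid_knob and coarse_mid below 0.004 m and z of lid_knob in the frame of coarse_mid between 0.05 and 0.056 m and angle between lid_knob's own z axis and vertical below 0.06 rad and linear speed of each of fine, medium, coarse, lid below 0.02 m/s and contact force between the fingers and fine below 0.05 N and contact force between the fingers and medium below 0.05 N and contact force between the fingers and coarse below 0.05 N and contact force between the fingers and lid below 0.05 N); the robot touches nothing.
It fails at once if a bystander (mortar, canister, unit box, tin or hardwood block) is moved more than 25 mm (distance of any of mortar, canister, unit_box, tin, pin_block from where it was at the start of the episode above 0.025 m).
It fails at once if a sieve or the lid is dropped or thrown (out of the fingers and moving faster than 0.7 m/s, a fall of about 25 mm) ((linear speed of fine above 0.7 m/s and contact force between the fingers and fine below 0.01 N) or (linear speed of medium above 0.7 m/s and contact force between the fingers and medium below 0.01 N) or (linear speed of coarse above 0.7 m/s and contact force between the fingers and coarse below 0.01 N) or (linear speed of lid above 0.7 m/s and contact force between the fingers and lid below 0.01 N)).
It also fails if it takes over 110 s, if anything falls off the work surface, if the arm or the gripper's body presses on something with over 40 N, if the wrist force passes 120 N, or if a joint passes its speed limit or range.

## Working session

There is one attempt and no reset: what is moved stays moved. The work goes in short steps, Python scripts to look and compute and a shell command to move; the robot and the scene stay as the last step left them, time stands still between calls to the robot, and variables do not carry over. Pictures are saved under pics/ and viewed, at most 14 in all, crops included, and the job is handed in when it is done.

```bash
mkdir -p pics; ls; cat > h.py <<'E'
import numpy as np, cv2
from plant import observe, eyes
def snap(n,f):
    c=eyes.camera(n); cv2.imwrite(f'pics/{f}.png',c['image'][:,:,::-1]); np.savez(f'pics/{f}.npz',**c); return c
def pts(c):
    z=c['range_z']; v,u=np.indices(z.shape)
    P=np.stack([(u-c['cx'])/c['fx']*z,(v-c['cy'])/c['fy']*z,z],-1)
    W=(P-c['t'])@c['R']; W[z<=0]=np.nan; return W
E
python3 - <<'E'
from h import *
for n in('top','scene'):
    c=snap(n,n+'0'); print(n,c['fx'],c['cx'],c['cy'],-c['R'].T@c['t'],c['R'].round(3).tolist())
print(observe())
E
```

```text
pics
top 486.7017625503248 280.23421112627074 208.5502370712644 [0.35346266 0.01602907 1.31289621] [[0.005, -1.0, 0.004], [-0.986, -0.006, -0.165], [0.165, -0.003, -0.986]]
scene 430.811329768515 276.0444369655066 209.26371788921693 [1.22247328 0.54130329 0.90158625] [[-0.647, 0.763, 0.007], [0.535, 0.46, -0.709], [-0.544, -0.454, -0.706]]
{'clock': 0.1, 'qpos': array([ 1.01341275e+00,  2.59152403e-01,  2.08702756e-02,  1.33369732e+00,
       -3.13113928e-05,  1.41820292e+00]), 'dq': array([-6.66111619e-04, -2.21132371e-03,  2.86979295e-03, -7.32243080e-05,
       -5.62949221e-05,  9.17363864e-04]), 'joint_torque': array([ 6.01188731e-03, -5.56694984e+01,  3.45069873e+01,  1.17202546e-02,
       -8.23238770e-05,  1.67700358e-05]), 'tool_pos': array([0.21648797, 0.5053458 , 0.23073049]), 'tcp_rot': array([ 2.01016060e-01,  9.79587767e-01, -5.60119562e-04, -1.90935139e-04]), 'ft_force': array([ 0.23300458, -0.87075143,  0.0018711 ]), 'moment': array([ 0.00142958,  0.01320561, -0.01839182]), 'finger_force': 0.0, 'finger_gap': 0.99673690063188}
```

View pics/top0.png

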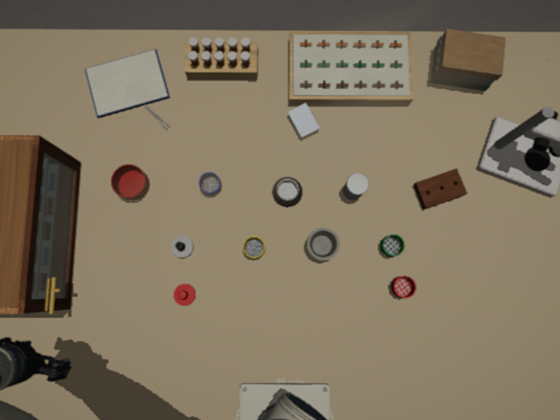

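View pics/scene0.png

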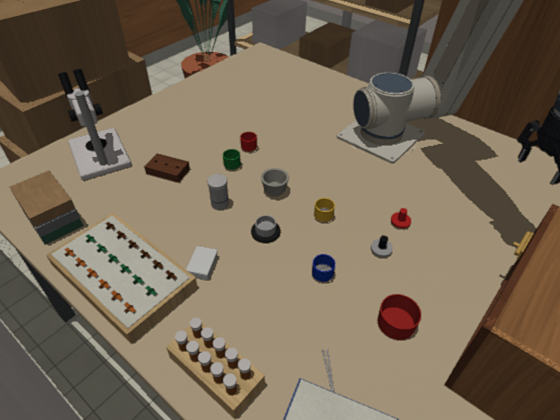

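The top view shows blue at (210,184), yellow (254,248), green (392,246), the lid (182,247) and the pan (288,191). It also shows the mortar (322,245), canister (357,186), tin (130,182), acrylic box (304,121), pin block (440,189), and the red look-alikes (185,295) and (403,287). The scene view agrees. Next I'll measure.

```bash
cat > m.py <<'E'
from h import *
from scipy.optimize import least_squares
def circ(P):
    f=lambda p:np.hypot(P[:,0]-p[0],P[:,1]-p[1])-p[2]
    return least_squares(f,[*P.mean(0),.028],loss='soft_l1',f_scale=.002).x
def rim(W,xy,zlo,zhi,r=.045):
    d=np.hypot(W[...,0]-xy[0],W[...,1]-xy[1]); m=(d<r)&(W[...,2]>zlo)&(W[...,2]<zhi)
    P=W[m]; h=cv2.convexHull((P[:,:2]*1e4).astype(np.float32))[:,0]/1e4
    (cx,cy),R=cv2.minEnclosingCircle((P[:,:2]*1e3).astype(np.float32))
    return len(P),circ(h).round(4),np.round([cx,cy,R],1),np.median(P[:,2]).round(4)
E
python3 - <<'E'
from m import *
S=np.load('pics/scene0.npz');T=np.load('pics/top0.npz');WS=pts(S);WT=pts(T)
for n,(u,v),zt in [('pan',(288,191),.04),('blue',(210,184),.05),('yel',(254,248),.05),('green',(392,246),.05),('lid',(182,247),.016),('knob',(182,247),.052),('mortar',(322,245),.058),('canister',(357,186),.096),('tin',(130,182),.055),('box',(304,121),.03),('redsieve',(403,287),.05),('redlid',(185,295),.016)]:
    ray=T['R'].T@np.array([(u-T['cx'])/T['fx'],(v-T['cy'])/T['fy'],1]);C=-T['R'].T@T['t']
    g=(C+ray*(zt-C[2])/ray[2])[:2]
    for k,W in(('T',WT),('S',WS)):
        try: print(n,k,g.round(3),*rim(W,g,zt-.005,zt+.006,.02 if n=='knob' else .06 if n in('mortar','tin','box') else .045))
        except Exception as e: print(n,k,e)
E
```

```text
pan T [ 0.614 -0.008] 80 [ 0.6194 -0.0067  0.0284] [619.6  -6.8  28.9] 0.04
pan S [ 0.614 -0.008] 96 [ 0.6168 -0.0011  0.0288] [616.4  -1.6  31. ] 0.0388
blue T [0.629 0.199] 89 [0.6347 0.2017 0.0285] [634.9 201.8  29.1] 0.0499
blue S [0.629 0.199] 127 [0.6323 0.2059 0.0291] [632.2 205.4  30.4] 0.0491
yel T [0.46 0.08] 74 [0.4642 0.0813 0.0281] [464.2  81.   28.7] 0.0496
yel S [0.46 0.08] 95 [0.4619 0.0861 0.0294] [461.5  86.7  30.4] 0.0494
green T [ 0.467 -0.278] 91 [ 0.4712 -0.283   0.0285] [ 471.4 -282.9   29.3] 0.0498
green S [ 0.467 -0.278] 71 [ 0.4686 -0.2776  0.0296] [ 467.6 -277.4   32.1] 0.0487
lid T [0.465 0.274] 289 [0.4663 0.2739 0.0286] [466.2 274.   29.2] 0.0163
lid S [0.465 0.274] 232 [0.4643 0.2784 0.0288] [464.7 278.   30.1] 0.0164
knob T [0.462 0.267] 52 [0.4668 0.274  0.0102] [466.8 274.   10.7] 0.0521
knob S [0.462 0.267] 39 [0.4642 0.2772 0.0095] [464.3 277.8  10.3] 0.0522
mortar T [ 0.468 -0.096] 302 [ 0.4723 -0.0989  0.0417] [472.4 -99.   42.3] 0.0578
mortar S [ 0.468 -0.096] 189 [ 0.4689 -0.0938  0.0428] [468.5 -93.2  44.6] 0.0574
canister T [ 0.616 -0.183] 365 [ 0.6233 -0.1847  0.0279] [ 623.7 -184.5   28.8] 0.0963
canister S [ 0.616 -0.183] 223 [ 0.621  -0.1793  0.0282] [ 620.2 -177.6   29.7] 0.0959
tin T [0.632 0.41 ] 157 [0.6369 0.4153 0.0456] [638.3 414.6  47.4] 0.054
tin S [0.632 0.41 ] 245 [0.6345 0.4199 0.0459] [633.9 419.   47. ] 0.0548
box T [ 0.813 -0.052] 605 [ 0.8236 -0.0548  0.0486] [820.1 -51.3  52.5] 0.0303
box S [ 0.813 -0.052] 600 [ 0.8143 -0.0443  0.0459] [814.8 -44.6  50.2] 0.03
redsieve T [ 0.362 -0.303] 86 [ 0.3641 -0.3084  0.0285] [ 364.  -308.5   29. ] 0.0494
redsieve S [ 0.362 -0.303] 65 [ 0.3612 -0.3017  0.0291] [ 360.2 -301.2   31.5] 0.0487
redlid T [0.339 0.261] 306 [0.3405 0.2626 0.0282] [340.7 262.6  28.9] 0.0161
redlid S [0.339 0.261] 200 [0.3379 0.2681 0.0293] [337.4 269.   30.7] 0.0162
```

```bash
python3 -m creep '[[0,417,-301,-20,0,0,0],[0,417,-301,-20,0,0,0],[0,417,-301,-20,0,0,0],[0,417,-301,-20,0,0,0],[0,417,-301,-20,0,0,0],[0,417,-301,-20,0,0,0],[0,417,-301,-20,0,0,0],[0,417,-301,-20,0,0,0]]'; python3 -m creep '[[0,0,0,0,0,0,0],[0,0,0,0,0,0,0]]'; python3 - <<'E'
from m import *
c=snap('wrist','w1'); o=observe(); print(o['tool_pos'],o['tcp_rot'],o['qpos'])
W=pts(c); print(-c['R'].T@c['t']); print(*rim(W,(.6335,.204),.044,.056))
E
```

```text
clock: 1.1
tool_pos: [0.6231, 0.2116, 0.2114]
tcp_rot: [0.201, 0.98, -0.0, -0.0]
ft_force: [0.4, 0.4, 0.1]
finger_gap: 1.001
finger_force: 0.0
clock: 1.35
tool_pos: [0.6215, 0.2129, 0.2111]
tcp_rot: [0.201, 0.98, -0.0, -0.001]
ft_force: [0.5, -0.3, 0.3]
finger_gap: 0.999
finger_force: 0.0
[0.62101365 0.21357596 0.2116419 ] [ 2.00815373e-01  9.79629006e-01 -6.67314685e-05 -4.38932199e-04] [2.03495519e-01 4.51157490e-01 2.63149147e-01 1.38364727e+00
 2.23818193e-04 6.07875820e-01]
[0.56042351 0.23903187 0.35316786]
705 [0.6339 0.2025 0.0286] [633.9 202.6  28.9] 0.049
```

View pics/w1.png

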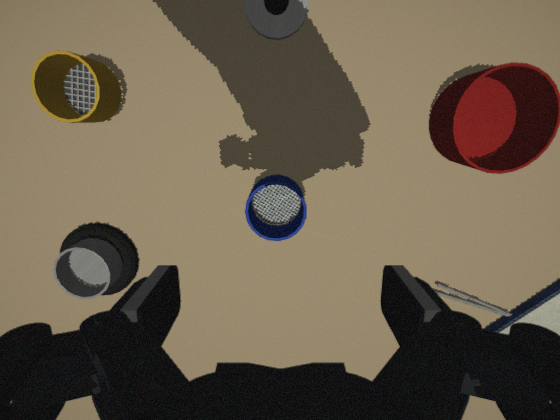

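The wrist view shows blue at (276,208), centred between the fingers, with a fix of (0.634, 0.2025) that agrees with the mean of the other two cameras. I'll descend on it.

```bash
python3 -m creep '[[0,13,-11,-50,0,0,0],[0,13,-11,-100,0,0,0],[0,13,-11,-150,0,0,0],[0,13,-11,-180,0,0,0],[0,13,-11,-199,0,0,0],[0,13,-11,-199,0,0,0],[0,13,-11,-199,0,0,0]]'; python3 -m creep '[[255,0,0,0,0,0,0],[255,0,0,0,0,0,0],[255,0,0,0,0,0,0],[255,0,0,0,0,0,0],[255,0,0,0,0,0,0],[255,0,0,0,0,0,0]]'; python3 - <<'E'
from m import *
c=snap('top','t2'); W=pts(c); o=observe(); print(o['tool_pos'])
print(*rim(W,(.634,.203),.044,.056,.032)); snap('wrist','w2')
E
```

```text
clock: 2.28
tool_pos: [0.6348, 0.203, 0.0142]
tcp_rot: [0.2, 0.98, 0.0, 0.001]
ft_force: [1.2, -0.0, 0.4]
finger_gap: 0.999
finger_force: 0.0
clock: 3.02
tool_pos: [0.6351, 0.2023, 0.0145]
tcp_rot: [0.201, 0.98, 0.0, 0.001]
ft_force: [-2.1, 0.7, 7.3]
finger_gap: 0.675
finger_force: 63.3
[0.63513145 0.20228749 0.01454865]Traceback (most recent call last):
  File "<stdin>", line 3, in <module>
  File "m.py", line 8, in rim
    P=W[m]; h=cv2.convexHull((P[:,:2]*1e4).astype(np.float32))[:,0]/1e4
              ~~~~~~~~~~~~~~~~~~~~~~~~~~~~~~~~~~~~~~~~~~~~~~~~^^^^^
TypeError: 'NoneType' object is not subscriptable
```

```bash
python3 -m creep '[[255,0,0,40,0,0,0],[255,0,0,90,0,0,0],[255,-5,-50,135,0,0,0],[255,-9,-105,135,0,0,0],[255,-13,-160,135,0,0,0],[255,-16,-200,135,0,0,0],[255,-16,-208,135,0,0,0],[255,-16,-208,135,0,0,0]]';  python3 - <<'E'
from m import *
c=snap('wrist','w2'); W=pts(c); o=observe(); p=o['tool_pos'];print(p)
for a in ((p[:2],p[2]+.029,p[2]+.045,.04),((.6186,-.005),.034,.046,.045)):
    try: print(*rim(W,a[0],*a[1:]))
    except Exception as e: print(e)
W=pts(np.load('pics/w1.npz')); print('w1 pan',*rim(W,(.6186,-.005),.034,.046)); print('w1 yel',*rim(W,(.463,.083),.044,.056))
E
```

```text
clock: 4.08
tool_pos: [0.6188, -0.0061, 0.1481]
tcp_rot: [0.202, 0.979, 0.0, 0.0]
ft_force: [0.5, 0.6, -0.8]
finger_gap: 0.671
finger_force: 64.5
[ 0.61879101 -0.00530984  0.14802325]
6956 [ 0.6171 -0.0064  0.0293] [613.3  -2.9  39.5] 0.1825
544 [ 0.6182 -0.0058  0.0286] [618.2  -5.9  28.9] 0.0391
w1 pan 799 [ 0.618  -0.0053  0.0289] [617.8  -5.2  29.5] 0.0385
w1 yel 1183 [0.4633 0.0823 0.029 ] [463.4  82.2  29.4] 0.0487
```

View pics/w2.png

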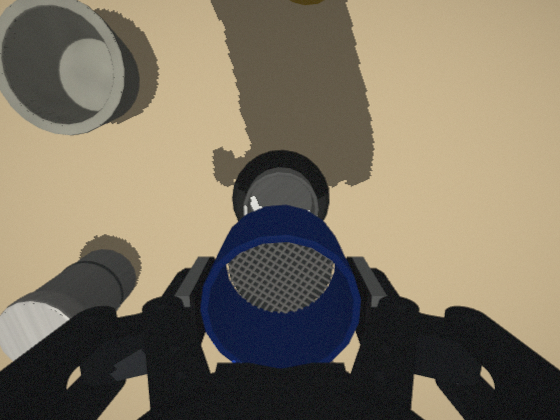

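The blue sieve is held upright, rim centred near (280,300), and the pan mouth at (281,195) shows behind it. I'll lower it slowly.

```bash
python3 -m creep '[[255,0,-1,-40,0,0,0],[255,0,-1,-75,0,0,0],[255,0,-1,-85,0,0,0],[255,0,-1,-91,0,0,0],[255,0,-1,-95,0,0,0],[255,0,-1,-98,0,0,0],[255,0,-1,-100,0,0,0],[255,0,-1,-101,0,0,0]]'; python3 -m creep '[[255,0,0,0,0,0,0],[255,0,0,0,0,0,0]]'
```

```text
clock: 5.12
tool_pos: [0.6189, -0.007, 0.0471]
tcp_rot: [0.201, 0.98, 0.0, 0.0]
ft_force: [-0.2, 0.9, -0.1]
finger_gap: 0.675
finger_force: 64.5
clock: 5.38
tool_pos: [0.6188, -0.0069, 0.047]
tcp_rot: [0.201, 0.98, 0.0, 0.0]
ft_force: [0.6, 0.0, -0.6]
finger_gap: 0.671
finger_force: 64.5
```

```bash
python3 -m creep '[[255,0,0,-1,0,0,0],[255,0,0,-1,0,0,0]]'; python3 -m creep '[[255,0,0,-1,0,0,0],[255,0,0,-1,0,0,0]]'
```

```text
clock: 5.62
tool_pos: [0.6189, -0.0069, 0.0466]
tcp_rot: [0.201, 0.98, 0.0, 0.0]
ft_force: [-2.2, 1.3, 5.4]
finger_gap: 0.669
finger_force: 65.1
clock: 5.88
tool_pos: [0.619, -0.0069, 0.0465]
tcp_rot: [0.201, 0.98, -0.0, 0.001]
ft_force: [-4.0, 0.7, 13.5]
finger_gap: 0.667
finger_force: 65.8
```

```bash
python3 -m creep '[[60,0,0,0,0,0,0],[30,0,0,0,0,0,0],[0,0,0,0,0,0,0],[0,0,0,0,0,0,0],[0,0,0,30,0,0,0],[0,0,0,80,0,0,0],[0,0,0,130,0,0,0],[0,-15,8,154,0,0,0]]'; python3 - <<'E'
from m import *
p=observe()['tool_pos'];print(p)
W=pts(snap('wrist','w3')); print('w',*rim(W,(.6186,-.005),.076,.088,.04))
W=pts(snap('top','t3')); print('t',*rim(W,(.6186,-.005),.076,.088,.035))
E
```

```text
clock: 6.88
tool_pos: [0.6048, 0.0007, 0.2015]
tcp_rot: [0.201, 0.98, 0.0, 0.002]
ft_force: [-0.4, 0.3, -0.0]
finger_gap: 1.004
finger_force: 0.0
[0.60483641 0.00071303 0.20147864]
w 938 [ 0.618  -0.0065  0.0287] [618.3  -6.5  29.2] 0.0809Traceback (most recent call last):
  File "<stdin>", line 4, in <module>
  File "m.py", line 8, in rim
    P=W[m]; h=cv2.convexHull((P[:,:2]*1e4).astype(np.float32))[:,0]/1e4
              ~~~~~~~~~~~~~~~~~~~~~~~~~~~~~~~~~~~~~~~~~~~~~~~~^^^^^
TypeError: 'NoneType' object is not subscriptable
```

View pics/w3.png

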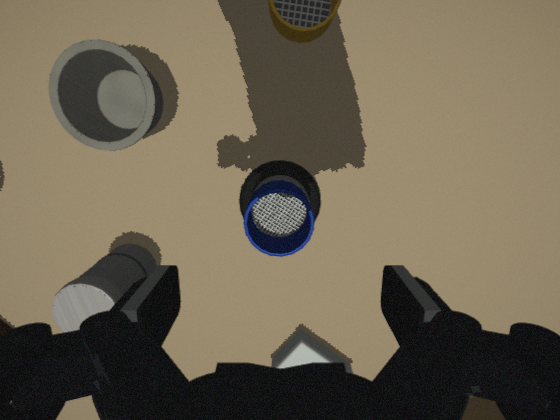

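Blue is seated at (279,222), with its rim at about 81–82 mm, centred on the pan. Next is yellow.

```bash
python3 -m creep '[[0,-50,29,0,0,0,0],[0,-100,58,0,0,0,0],[0,-135,78,0,0,0,0],[0,-141,81,0,0,0,0],[0,-141,81,0,0,0,0]]'; python3 - <<'E'
from m import *
p=observe()['tool_pos'];print(p)
W=pts(snap('wrist','w4')); r=rim(W,(.4635,.0823),.044,.056,.045);print(*r); print((r[1][:2]-p[:2])*1e3)
E
```

```text
clock: 7.6
tool_pos: [0.4631, 0.0821, 0.1985]
tcp_rot: [0.201, 0.98, -0.0, 0.0]
ft_force: [-0.4, -0.5, 0.4]
finger_gap: 0.999
finger_force: 0.0
[0.4630878  0.08209025 0.19848687]
769 [0.4632 0.082  0.0286] [463.4  82.   29. ] 0.0489
[ 0.11219514 -0.0902513 ]
```

```bash
python3 -m creep '[[0,0,0,-50,0,0,0],[0,0,0,-100,0,0,0],[0,0,0,-150,0,0,0],[0,0,0,-175,0,0,0],[0,0,0,-184,0,0,0],[0,0,0,-184,0,0,0]]'; python3 -m creep '[[255,0,0,0,0,0,0],[255,0,0,0,0,0,0],[255,0,0,0,0,0,0],[255,0,0,0,0,0,0],[255,0,0,0,0,0,0],[255,0,0,0,0,0,0]]'
```

```text
clock: 8.4
tool_pos: [0.4633, 0.0817, 0.0146]
tcp_rot: [0.201, 0.98, -0.0, -0.0]
ft_force: [0.1, 0.2, 0.5]
finger_gap: 1.004
finger_force: 0.0
clock: 9.15
tool_pos: [0.4636, 0.082, 0.0163]
tcp_rot: [0.201, 0.98, 0.0, 0.001]
ft_force: [-2.0, -0.9, 8.6]
finger_gap: 0.662
finger_force: 62.5
```

```bash
python3 -m creep '[[255,0,0,50,0,0,0],[255,0,0,105,0,0,0],[255,10,-6,155,0,0,0],[255,60,-34,155,0,0,0],[255,110,-63,155,0,0,0],[255,145,-83,155,0,0,0],[255,155,-88,155,0,0,0],[255,155,-88,155,0,0,0]]';  python3 - <<'E'
from m import *
c=snap('wrist','w5'); W=pts(c); o=observe(); p=o['tool_pos'];print(p)
# held rim by colour (yellow)
hsv=cv2.cvtColor(c['image'],cv2.COLOR_RGB2HSV); yel=(hsv[...,1]>170)&(abs(hsv[...,0].astype(int)-24)<8)&(W[...,2]>.15)
print(yel.sum(), np.nanpercentile(W[yel][:,2],[5,50,95,99]))
top=W[yel]; top=top[top[:,2]>np.nanpercentile(top[:,2],95)-.004]; print(circ(cv2.convexHull((top[:,:2]*1e4).astype(np.float32))[:,0]/1e4))
b=(abs(hsv[...,0].astype(int)-115)<15)&(hsv[...,1]>100)&(W[...,2]>.076)&(W[...,2]<.088); print(b.sum(), circ(cv2.convexHull((W[b][:,:2]*1e4).astype(np.float32))[:,0]/1e4) if b.sum()>10 else '')
E
```

```text
clock: 10.15
tool_pos: [0.6176, -0.0059, 0.1698]
tcp_rot: [0.201, 0.98, 0.0, -0.0]
ft_force: [-0.3, -0.2, -0.9]
finger_gap: 0.664
finger_force: 64.7
[ 0.61699121 -0.00544639  0.16999021]
12228 [0.16670976 0.19137316 0.20296043 0.20354088]
[ 0.61689551 -0.00603473  0.02855063]
561 [ 0.61769457 -0.00644794  0.02841591]
```

View pics/w5.png

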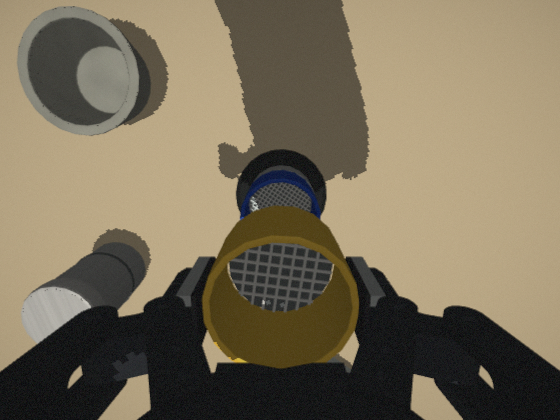

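Yellow is held upright, its rim within 1 mm of the blue ring below (281,200). I'll lower it.

```bash
python3 -m creep '[[255,1,0,-40,0,0,0],[255,1,0,-60,0,0,0],[255,1,0,-68,0,0,0],[255,1,0,-72,0,0,0],[255,1,0,-75,0,0,0],[255,1,0,-77,0,0,0],[255,1,0,-79,0,0,0],[255,1,0,-79,0,0,0]]'; python3 -m creep '[[255,0,0,-1,0,0,0],[255,0,0,-1,0,0,0]]'; python3 -m creep '[[255,0,0,-1,0,0,0],[255,0,0,-1,0,0,0]]'
```

```text
clock: 11.2
tool_pos: [0.6187, -0.0059, 0.0908]
tcp_rot: [0.201, 0.98, 0.0, -0.0]
ft_force: [0.0, -0.0, -1.2]
finger_gap: 0.667
finger_force: 64.7
clock: 11.45
tool_pos: [0.6188, -0.0059, 0.0904]
tcp_rot: [0.201, 0.98, -0.0, 0.0]
ft_force: [-2.3, -0.4, 3.8]
finger_gap: 0.667
finger_force: 65.2
clock: 11.7
tool_pos: [0.619, -0.006, 0.0904]
tcp_rot: [0.201, 0.98, -0.0, 0.001]
ft_force: [-4.6, -0.4, 12.1]
finger_gap: 0.665
finger_force: 66.1
```

```bash
python3 -m creep '[[60,0,0,0,0,0,0],[30,0,0,0,0,0,0],[0,0,0,0,0,0,0],[0,0,0,0,0,0,0],[0,0,0,30,0,0,0],[0,0,0,80,0,0,0],[0,0,0,130,0,0,0],[0,-8,-8,150,0,0,0]]'; python3 - <<'E'
from m import *
p=observe()['tool_pos'];print(p)
W=pts(snap('wrist','w6')); print('w',*rim(W,(.6186,-.005),.118,.130,.04))
E
python3 -m creep '[[0,-25,-50,0,0,0,0],[0,-50,-100,0,0,0,0],[0,-78,-150,0,0,0,0],[0,-105,-200,-20,0,0,0],[0,-130,-250,-35,0,0,0],[0,-140,-268,-40,0,0,0],[0,-140,-268,-40,0,0,0],[0,-140,-268,-40,0,0,0]]'; python3 - <<'E'
from m import *
p=observe()['tool_pos'];print(p)
W=pts(snap('wrist','w7')); r=rim(W,(.470,-.2815),.044,.056,.045);print(*r); print((r[1][:2]-p[:2])*1e3)
E
```

```text
clock: 12.7
tool_pos: [0.6116, -0.0137, 0.2419]
tcp_rot: [0.201, 0.98, 0.0, 0.002]
ft_force: [-0.2, 0.5, -1.2]
finger_gap: 1.002
finger_force: 0.0
[ 0.61163003 -0.01367647  0.24189351]
w 956 [ 0.6186 -0.0061  0.0287] [618.7  -6.   28.9] 0.1229
clock: 13.75
tool_pos: [0.4713, -0.281, 0.199]
tcp_rot: [0.201, 0.98, 0.0, 0.0]
ft_force: [1.1, -0.6, -0.2]
finger_gap: 0.997
finger_force: 0.0
[ 0.47131616 -0.28104106  0.19901374]
752 [ 0.47   -0.2825  0.0287] [ 470.1 -282.4   29. ] 0.049
[-1.31616466 -1.45894   ]
```

View pics/w6.png

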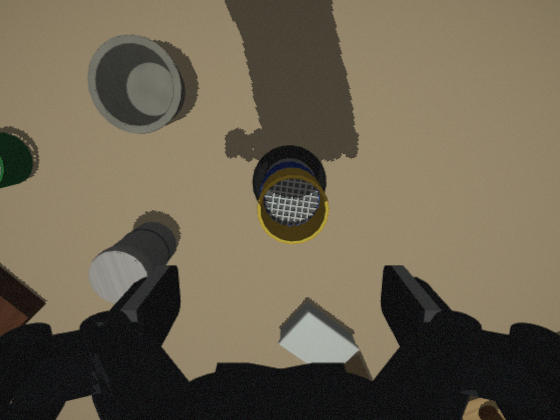

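View pics/w7.png

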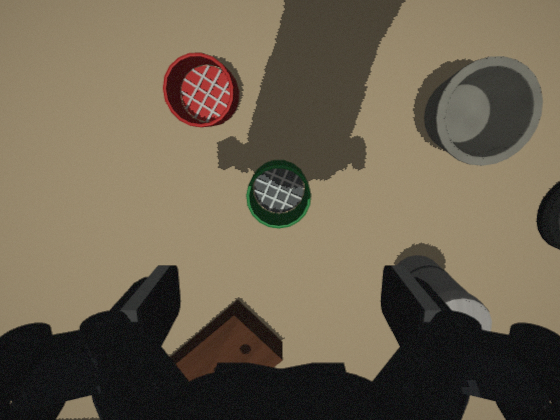

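w6: yellow is seated at (292,205) with its rim at about 124 mm. w7: green is at (279,194), clear of the red look-alike at (200,90). I'll grasp green.

```bash
python3 -m creep '[[0,-1,-1,-50,0,0,0],[0,-1,-1,-100,0,0,0],[0,-1,-1,-150,0,0,0],[0,-1,-1,-175,0,0,0],[0,-1,-1,-184,0,0,0],[0,-1,-1,-184,0,0,0]]'; python3 -m creep '[[255,0,0,0,0,0,0],[255,0,0,0,0,0,0],[255,0,0,0,0,0,0],[255,0,0,0,0,0,0],[255,0,0,0,0,0,0],[255,0,0,0,0,0,0]]'
```

```text
clock: 14.55
tool_pos: [0.4704, -0.2824, 0.0152]
tcp_rot: [0.2, 0.98, -0.0, 0.0]
ft_force: [0.1, -0.4, 1.0]
finger_gap: 1.002
finger_force: 0.0
clock: 15.3
tool_pos: [0.4705, -0.2832, 0.0166]
tcp_rot: [0.201, 0.98, -0.0, 0.001]
ft_force: [-1.3, 2.2, 9.4]
finger_gap: 0.669
finger_force: 62.8
```

```bash
python3 -m creep '[[255,0,0,55,0,0,0],[255,0,0,110,0,0,0],[255,0,0,165,0,0,0],[255,10,19,200,0,0,0],[255,37,69,200,0,0,0],[255,64,119,200,0,0,0],[255,91,169,200,0,0,0],[255,115,215,200,0,0,0]]'; python3 -m creep '[[255,23,43,0,0,0,0],[255,33,62,0,0,0,0],[255,33,62,0,0,0,0],[255,33,62,0,0,0,0]]';  python3 - <<'E'
from m import *
c=snap('wrist','w8'); W=pts(c); o=observe(); p=o['tool_pos'];print(p)
hsv=cv2.cvtColor(c['image'],cv2.COLOR_RGB2HSV); H=hsv[...,0].astype(int)
def f(m,zlo,zhi):
    P=W[m&(W[...,2]>zlo)&(W[...,2]<zhi)]; print(len(P)); print(circ(cv2.convexHull((P[:,:2]*1e4).astype(np.float32))[:,0]/1e4),np.median(P[:,2]))
f((abs(H-70)<15)&(hsv[...,1]>100),p[2]+.030,p[2]+.04); f((abs(H-24)<8)&(hsv[...,1]>150),.118,.130)
E
```

```text
clock: 16.3
tool_pos: [0.5854, -0.0661, 0.2157]
tcp_rot: [0.201, 0.98, -0.0, 0.001]
ft_force: [1.0, -0.2, -0.4]
finger_gap: 0.664
finger_force: 64.9
clock: 16.8
tool_pos: [0.6173, -0.0068, 0.2151]
tcp_rot: [0.201, 0.98, -0.0, 0.0]
ft_force: [0.5, -0.0, -1.3]
finger_gap: 0.671
finger_force: 64.9
[ 0.61728715 -0.00703231  0.21510099]
3681
[ 0.61622143 -0.00662545  0.02860191] 0.24736274849320525
528
[ 0.61790596 -0.00587526  0.02804364] 0.12308205727901972
```

View pics/w8.png

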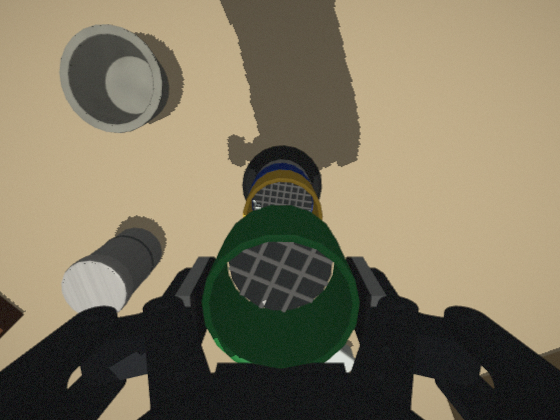

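Green is held upright and about (2, 1) mm off the yellow ring at (283,200). I'll correct that and lower it.

```bash
python3 -m creep '[[255,2,1,-40,0,0,0],[255,2,1,-62,0,0,0],[255,2,1,-70,0,0,0],[255,2,1,-74,0,0,0],[255,2,1,-77,0,0,0],[255,2,1,-79,0,0,0],[255,2,1,-81,0,0,0],[255,2,1,-81,0,0,0]]'; python3 -m creep '[[255,0,0,-1,0,0,0],[255,0,0,-1,0,0,0]]'; python3 -m creep '[[255,0,0,-1,0,0,0],[255,0,0,-1,0,0,0]]'
```

```text
clock: 17.85
tool_pos: [0.6197, -0.0048, 0.1339]
tcp_rot: [0.201, 0.98, 0.0, -0.0]
ft_force: [-0.4, -0.0, -1.6]
finger_gap: 0.664
finger_force: 64.9
clock: 18.1
tool_pos: [0.6197, -0.0049, 0.1328]
tcp_rot: [0.201, 0.98, -0.0, -0.0]
ft_force: [-0.2, 0.8, -1.2]
finger_gap: 0.669
finger_force: 64.9
clock: 18.35
tool_pos: [0.6199, -0.0049, 0.1326]
tcp_rot: [0.201, 0.98, -0.0, 0.001]
ft_force: [-2.1, 0.1, 5.1]
finger_gap: 0.671
finger_force: 65.5
```

```bash
python3 -m creep '[[60,0,0,-1,0,0,0],[30,0,0,-1,0,0,0],[0,0,0,-1,0,0,0],[0,0,0,-1,0,0,0],[0,0,0,30,0,0,0],[0,0,0,80,0,0,0],[0,0,0,130,0,0,0],[0,-8,8,150,0,0,0]]'; python3 - <<'E'
from m import *
p=observe()['tool_pos'];print(p)
W=pts(snap('wrist','w9')); print('w',*rim(W,(.6186,-.005),.160,.172,.04))
E
python3 -m creep '[[0,-25,50,0,0,0,0],[0,-50,100,0,0,0,0],[0,-78,150,-20,0,0,0],[0,-105,200,-50,0,0,0],[0,-130,250,-70,0,0,0],[0,-146,272,-80,0,0,0],[0,-146,272,-80,0,0,0],[0,-146,272,-80,0,0,0]]'; python3 - <<'E'
from m import *
p=observe()['tool_pos'];print(p)
W=pts(snap('wrist','w10')); r=rim(W,(.4657,.2748),.046,.058,.02);print(*r); print((r[1][:2]-p[:2])*1e3); print(*rim(W,(.4657,.2748),.010,.022,.04))
E
```

```text
clock: 19.35
tool_pos: [0.6125, 0.0028, 0.2848]
tcp_rot: [0.201, 0.98, 0.0, 0.002]
ft_force: [0.5, 0.6, -0.6]
finger_gap: 0.997
finger_force: 0.0
[0.61251912 0.00276366 0.28484187]
w 948 [ 0.6193 -0.0048  0.0287] [619.3  -4.9  29.1] 0.1649
clock: 20.4
tool_pos: [0.4661, 0.2748, 0.2018]
tcp_rot: [0.201, 0.98, -0.0, 0.0]
ft_force: [-0.0, -0.7, 0.0]
finger_gap: 0.999
finger_force: 0.0
[0.46609062 0.27480398 0.20175684]
456 [0.4656 0.2754 0.0107] [465.6 275.3  10.9] 0.0511
[-0.49061665  0.59602232]
2071 [0.4659 0.2754 0.0288] [465.9 275.5  29.1] 0.0153
```

View pics/w9.png

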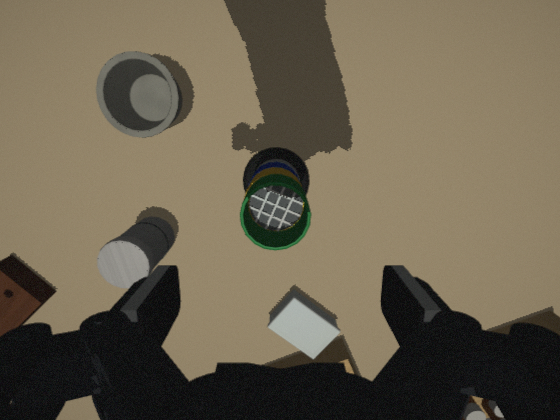

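View pics/w10.png

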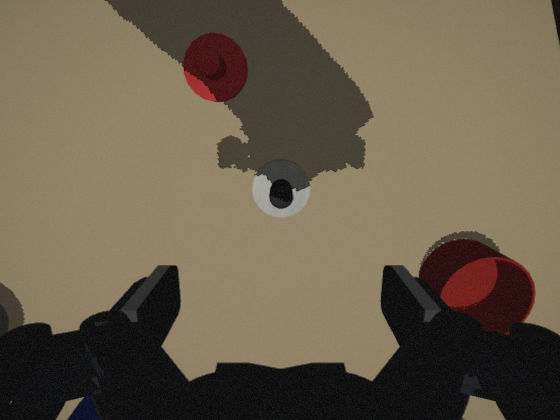

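w9: green is seated at (276,215) with its rim at about 166 mm. w10: the lid's knob is at (281,192), the red lid is separate at (215,68), and the tin is clear. I'll grasp the knob.

```bash
python3 -m creep '[[0,0,1,-50,0,0,0],[0,0,1,-100,0,0,0],[0,0,1,-150,0,0,0],[0,0,1,-172,0,0,0],[0,0,1,-178,0,0,0],[0,0,1,-178,0,0,0]]'; python3 -m creep '[[255,0,0,0,0,0,0],[255,0,0,0,0,0,0],[255,0,0,0,0,0,0],[255,0,0,0,0,0,0],[255,0,0,0,0,0,0],[255,0,0,0,0,0,0],[255,0,0,0,0,0,0],[255,0,0,0,0,0,0]]'
```

```text
clock: 21.2
tool_pos: [0.4666, 0.2757, 0.0244]
tcp_rot: [0.202, 0.979, 0.0, 0.0]
ft_force: [-0.2, 0.6, 0.2]
finger_gap: 1.003
finger_force: 0.0
clock: 22.2
tool_pos: [0.4659, 0.2762, 0.0243]
tcp_rot: [0.201, 0.98, 0.0, 0.0]
ft_force: [-0.8, -0.8, 6.1]
finger_gap: 0.238
finger_force: 58.7
```

```bash
python3 -m creep '[[255,0,0,50,0,0,0],[255,0,0,105,0,0,0],[255,0,0,160,0,0,0],[255,10,-18,210,0,0,0],[255,37,-68,226,0,0,0],[255,64,-118,226,0,0,0],[255,91,-168,226,0,0,0],[255,115,-212,226,0,0,0]]'; python3 -m creep '[[255,23,-42,0,0,0,0],[255,38,-69,0,0,0,0],[255,38,-69,0,0,0,0],[255,38,-69,0,0,0,0]]';  python3 - <<'E'
from m import *
c=snap('wrist','w11'); W=pts(c); o=observe(); p=o['tool_pos'];print(p)
hsv=cv2.cvtColor(c['image'],cv2.COLOR_RGB2HSV); H=hsv[...,0].astype(int)
def f(m,zlo,zhi):
    P=W[m&(W[...,2]>zlo)&(W[...,2]<zhi)]; print(len(P)); print(circ(cv2.convexHull((P[:,:2]*1e4).astype(np.float32))[:,0]/1e4),np.median(P[:,2]))
f((abs(H-70)<15)&(hsv[...,1]>100),.160,.172)
d=np.hypot(W[...,0]-p[0],W[...,1]-p[1])<.033
f(d&(hsv[...,2]>90),p[2]-.014,p[2]-.004)
E
```

```text
clock: 23.2
tool_pos: [0.5813, 0.0623, 0.2496]
tcp_rot: [0.201, 0.98, -0.0, -0.0]
ft_force: [1.1, 1.0, -0.7]
finger_gap: 0.236
finger_force: 59.2
clock: 23.7
tool_pos: [0.6184, -0.0045, 0.2495]
tcp_rot: [0.201, 0.98, 0.0, -0.0]
ft_force: [-0.6, 0.0, -0.5]
finger_gap: 0.237
finger_force: 59.1
[ 0.61827051 -0.00407897  0.24978017]
517
[ 0.61828726 -0.00461512  0.02789664] 0.16500815833915547
67
[ 0.61820013 -0.00487073  0.02867946] 0.24022244050609312
```

View pics/w11.png

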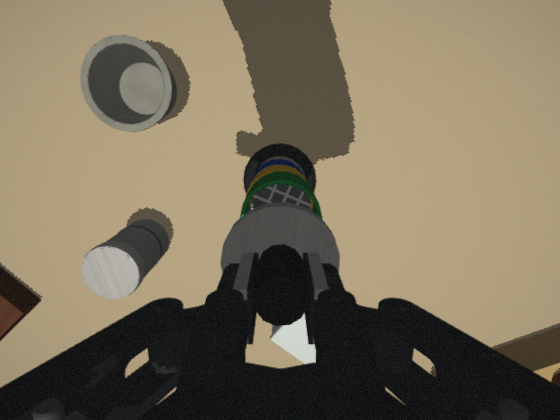

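The lid is held level, with its disc over the green ring at (281,200), aligned within 1 mm. I'll lower it.

```bash
python3 -m creep '[[255,0.5,0,-35,0,0,0],[255,0.5,0,-48,0,0,0],[255,0.5,0,-55,0,0,0],[255,0.5,0,-59,0,0,0],[255,0.5,0,-62,0,0,0],[255,0.5,0,-64,0,0,0],[255,0.5,0,-65,0,0,0],[255,0.5,0,-65,0,0,0]]'; python3 -m creep '[[255,0,0,-1,0,0,0],[255,0,0,-1,0,0,0]]'; python3 -m creep '[[255,0,0,-1,0,0,0],[255,0,0,-1,0,0,0]]'; python3 -m creep '[[255,0,0,-1,0,0,0],[255,0,0,-1,0,0,0]]'
```

```text
clock: 24.75
tool_pos: [0.6193, -0.0049, 0.1849]
tcp_rot: [0.201, 0.98, 0.0, 0.0]
ft_force: [-0.1, 0.3, -1.3]
finger_gap: 0.237
finger_force: 59.2
clock: 25.0
tool_pos: [0.6192, -0.0049, 0.1838]
tcp_rot: [0.201, 0.98, -0.0, -0.0]
ft_force: [0.4, 0.7, -1.4]
finger_gap: 0.23
finger_force: 59.2
clock: 25.25
tool_pos: [0.6192, -0.0049, 0.1828]
tcp_rot: [0.201, 0.98, -0.0, -0.0]
ft_force: [-0.2, -0.5, -1.5]
finger_gap: 0.239
finger_force: 59.2
clock: 25.5
tool_pos: [0.6194, -0.0048, 0.1823]
tcp_rot: [0.201, 0.98, 0.0, 0.0]
ft_force: [-0.6, -0.3, 2.9]
finger_gap: 0.237
finger_force: 59.5
```

Contact came at the expected 182.4 mm. I'll release, retreat and check.

```bash
python3 -m creep '[[200,0,0,-0.5,0,0,0],[150,0,0,-0.5,0,0,0],[80,0,0,-0.5,0,0,0],[0,0,0,-0.5,0,0,0],[0,0,0,-0.5,0,0,0],[0,0,0,40,0,0,0],[0,0,0,90,0,0,0],[0,-30,0,110,0,0,0]]'; python3 -m creep '[[0,-50,40,0,0,0,0],[0,-80,90,0,0,0,0],[0,-80,120,0,0,0,0],[0,-80,120,0,0,0,0],[0,-80,120,0,0,0,0]]'; python3 - <<'E'
from m import *
o=observe();print(o['tool_pos'],o['finger_force'])
T=snap('top','t12');W=pts(T);print('knob',*rim(W,(.619,-.006),.203,.216,.025));print('disc',*rim(W,(.619,-.006),.168,.18,.04))
c=snap('scene','s12');W=pts(c);print('S knob',*rim(W,(.617,-.001),.203,.216,.025));print('S disc',*rim(W,(.617,-.001),.168,.18,.04))
cv2.imwrite('pics/s12c.png',cv2.resize(c['image'][100:260,190:350,::-1],None,fx=3.5,fy=3.5,interpolation=cv2.INTER_CUBIC))
E
```

```text
clock: 26.5
tool_pos: [0.5905, -0.0051, 0.2938]
tcp_rot: [0.201, 0.98, 0.0, 0.002]
ft_force: [-0.4, -0.2, 0.1]
finger_gap: 0.998
finger_force: 0.0
clock: 27.12
tool_pos: [0.5094, 0.1148, 0.2917]
tcp_rot: [0.201, 0.98, -0.0, -0.0]
ft_force: [0.9, 0.6, -0.2]
finger_gap: 1.001
finger_force: 0.0
[0.50935405 0.11480673 0.29172579] 0.0
knob 69 [ 0.6201 -0.0059  0.0101] [620.1  -6.1  10.9] 0.2098
disc 361 [ 0.6201 -0.0061  0.0284] [620.3  -5.8  29. ] 0.1742
S knob 50 [ 0.6189 -0.0012  0.0102] [618.7  -1.3  11.2] 0.2096
S disc 243 [ 0.6181 -0.0008  0.0292] [617.4  -1.1  30.3] 0.1741
```

View pics/s12c.png

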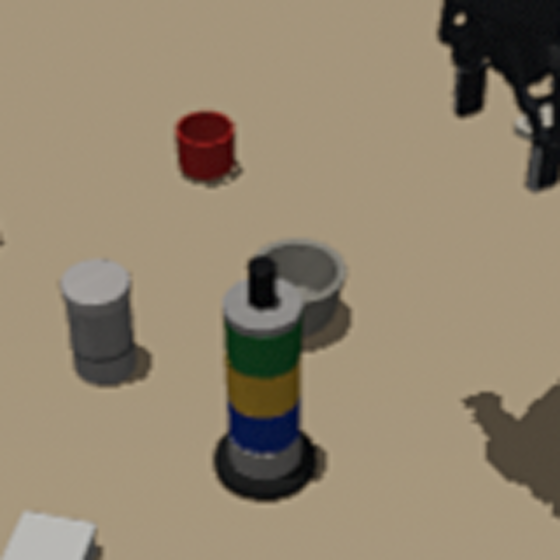

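The crop shows a straight stack at (262,370): pan, blue, yellow, green, lid. The disc top is at 174 mm and the knob top at 210 mm, both as expected, and the arm is clear.

```bash
python3 -c "
from plant import job_done
print(job_done())"
```

```text
the job is handed in; nothing more can be done
None
```

The sieve stack is built on the pan (blue, yellow, green, lid), upright with every piece at its seated height within about 1 mm; I handed it in at about 27 s, and no verdict was returned.

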